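# Reset the sprung back gauge to its middle notch

## Robot

A 6-joint arm with a two-finger parallel gripper is mounted at the origin on the work surface. World frame = base frame: x ahead of the robot, y to its left, z up, the work surface at z = 0. Lengths are in m, angles in rad, forces in N, time in s.
With the tool pointing down it reaches from about 0.35 to 0.975 m from the base axis. Payload 4.9 kg.
Tool frame: the origin (TCP) lies on the centre line of the jaws, within the pads' length; the fingertips stand manip.tcp_to_tips ahead of it and the grasp point (between the pads) lies 11 mm behind it (manip.tcp_to_tips is the distance from the TCP to the fingertips, in m); x points along the fingers, y is the direction in which the jaws open and shut, and the axes are right-handed (so a half turn about x gives the same grasp; the last joint's range is limited). The gripper opens to 85 mm and grips with 20 to 120 N. Pads are 22 mm wide; open, the fingers measure 114 mm over their backs; the gripper's body (76 mm by 85 mm) begins 54 mm behind the grasp point. The pads swing forward as they close: fully open they stand 13 mm farther back than shut.
Start: joints at [1.184, 0.053, 1.613, -0, 1.476, -0.119], TCP at [0.165, 0.603, 0.239] pointing down, gripper open.
Joint ranges: [-3.01, 3.01], [-1.01, 2.22], [0.06, 2.58], [-1.02, 4.17], [0.09, 2.62], [-3.14, 3.14]. Speed limits (rad/s): [2.57, 2.57, 3.14, 3.14, 3.14, 3.14].

## Interface

Orientations are given as a unit quaternion [w, x, y, z].
In Python, from plant import status, imaging, workorder, manip gives the robot as it stands.
- The arm moves only by the tool carry_out, never from a script. Its argument "moves" is one flat list of numbers, 5 for each row, row after row: the opening, from 0 (shut) to 1 (fully open), then the shift along the tool's x, y, z in cm, then the turn about the tool's x in rad. In form: [claw, tx, ty, tz, twist, claw, tx, ty, tz, twist, ...]. A call has 1 to 12 rows; each row is the pose to reach, as a shift and turn from the pose commanded when the call began, along the tool's axes at that moment; what a row does not reach only later rows make up. A row lasts 1/12 s, in which the tool goes at most 41.7 mm and 7.16 degrees, less where a joint would pass 70% of its speed; a pose out of reach is approached as far as the arm can. A call with a gripper value outside its range is refused whole. The fingers move at their own pace and stop on an object; the grip force is fixed at half the most. Time passes only in rows, so rows that repeat a pose let the fingers close. It gives the time, the measured TCP pose, the force and the opening at its end, in the units of the state.
- status.state(): the state, without advancing time (a new reading comes with each control period).
- imaging.grab_frame(name): name is "scene" or "side" or "wrist"; returns the picture (480x640x3 uint8, red, green, blue); there is no depth.
- imaging.camera_info(name): a dict with "K" (3x3 intrinsics, pixels), "R" (3x3) and "t" (3): a world point X has camera coordinates R X + t. Camera axes: x right, y down, z forward; pixel columns grow to the right and rows downward; lengths in m; the calibration is good to about 2 mm. The wrist camera is an equidistant fisheye: a pixel r from the principal point sees the ray r / f radians off the axis. A picture is of the moment at which its call begins: read the wrist's pose just before it. camera_info takes no time and is no camera call; for the wrist camera it gives the pose at the moment of the call.
- workorder.job_done(): hands the job in, once; it reports no verdict.
The state is a dict: "time": time; "joint_pos": joint angles; "joint_vel": joint speeds; "joint_efforts": joint torques, N m; "tool_pos": TCP position; "tool_rot": TCP orientation; "contact_force": force on the tool from outside, world axes, zero at the start; "ft_torque": the same for the moment, N m; "gripper_width": opening from 0.0 (shut) to 1.0 (fully open).
Only numpy, scipy, OpenCV 4.12 (cv2) and the standard library are available. Lean on these libraries where they do the work, as an engineer would, in place of code of your own. Each camera call takes 0.05 s, during which the arm holds its last target.

## Task

The back gauge of the rivet-setting jig is still latched at its far notch from the last job. Press the latch paddle down with a fingertip until the gauge springs all the way back to its home end, then push the gauge away from the little anvil, past the middle notch but short of the far one, and let go so that it springs back and rests latched on the stop pin at the middle notch. Nothing has to be gripped; leave the tin, the burnisher and the mallet where they are.

Things in the scene. Friction and masses are not known exactly. Their poses are not given: they have to be found in the camera images.
- bench_plate: fixed grey base plate of the jig, 340 (x) by 255 (y) by 12 mm, at a varying yaw. Origin: on the table top, under the gauge's front face when the gauge is home; the plate spans x -125 to +215, y -90 to +165 mm. Its +x is the direction in which the gauge is pushed. Three white lines at y -74 mm mark where the gauge's front face stands at home (x 0), middle (x 35) and far (x 70 mm)
- gauge (a joint): gauge travel along plate +x, m: 0 home, 0.035 on the pin at the middle notch, 0.070 on it at the far notch (start), 0.085 hard stop. A spring drives it home (3 N at home, 9 N at far; damped, about half a second). Pushed, it clicks past the pin just beyond 0.035 and 0.070 and then cannot come back past that notch unless the latch is pressed
- gauge_face (a point): centre of the gauge's flat upright front face, which looks at the anvil (normal: plate -x), 38 mm above the table. The gauge is a plain aluminium block 100 (x) by 120 (y) by 48 mm, its underside 14 and its top 62 mm above the table; a steel bar with two saw teeth runs along its +y side
- latch (a joint): angle of the latch lever, rad: 0 stop pin down (engaged), up to 0.35 as the paddle is pressed; the pin is clear of the teeth above 0.20. A light spring returns it
- latch_paddle (a point): centre of the top of the latch's flat dark steel paddle, 32 by 30 mm, on the plate's +y side (plate x 100, y 154 mm), 62 mm above the table at rest. Pressing it straight down 9 to 14 mm (about 5 N) lifts the stop pin at the lever's other end, 83 mm towards -y; hold it down until the gauge is home. Nothing is below the paddle down to the plate
- rivet_tin: bystander: closed round steel tin, 56 mm across, 40 mm high, standing on the plate; origin at the centre of its underside
- burnisher: bystander: small turned wooden edge burnisher standing upright on the table, 34 mm across, 82 mm high; origin at the centre of its underside
- mallet: bystander: wooden mallet lying on the table, about 230 mm long, head 60 mm across and 95 mm wide; origin on the table under the handle's middle
- anvil_top (a point): centre of the top of the fixed round steel anvil post (48 mm foot, 28 mm post), 44 mm above the table, on the plate at x -95, y 0, in front of the gauge face

How it is judged:
By the outcome, as a careful person would: the job done as asked, in the order asked, and still so for the second after the job is handed in, with the robot touching nothing.
It also fails if it takes over 45 s, if anything falls off the work surface, if the arm or the gripper's body presses on something with over 40 N, if the wrist force passes 120 N, or if a joint passes its speed limit or range.

## Working session

There is one attempt and no reset: what is moved stays moved. The work goes in short steps, Python scripts to look and compute and a tool call to move; the robot and the scene stay as the last step left them, time stands still between calls to the robot, and variables do not carry over. Pictures are saved under pics/ and viewed, and the job is handed in when it is done.

Besides the shell and the picture viewer there is one more tool, called after "Emit:" as a command line: name --argument value ..., lists and objects as JSON in quotes. carry_out: Moves the arm, as the interface text tells. Its arguments: {"type":"object","properties":{"moves":{"type":"array","items":{"type":"number"}}},"required":["moves"]}

```bash
mkdir -p pics
python3 - <<'E'
from plant import status, imaging, manip
import cv2
print(manip.tcp_to_tips); s=status.state(); print(s)
for n in ("scene","side","wrist"):
    cv2.imwrite(f"pics/a_{n}.png",imaging.grab_frame(n)[:,:,::-1])
E
```

```text
0.008
{'time': 0.0, 'joint_pos': array([ 1.18398860e+00,  5.33732863e-02,  1.61430552e+00, -3.21016956e-06,
        1.47599029e+00, -1.18983286e-01]), 'joint_vel': array([-5.79354589e-04,  1.63130755e-04, -2.06192838e-04, -1.42484749e-03,
        1.21653197e-03, -6.95406462e-05]), 'joint_efforts': array([ 2.06234348e-03, -3.93664062e+01, -3.70186579e+01,  6.02891100e-05,
        6.72527152e-03, -1.26385405e-05]), 'tool_pos': array([0.16515527, 0.60215263, 0.23804593]), 'tool_rot': array([ 0.7005932 ,  0.09369627,  0.70095839, -0.09511839]), 'contact_force': array([-0.7724721 , -0.10332911,  0.68934201]), 'ft_torque': array([ 0.01134704,  0.01364308, -0.01432805]), 'gripper_width': 1.0016728692432206}
```

View pics/a_scene.png

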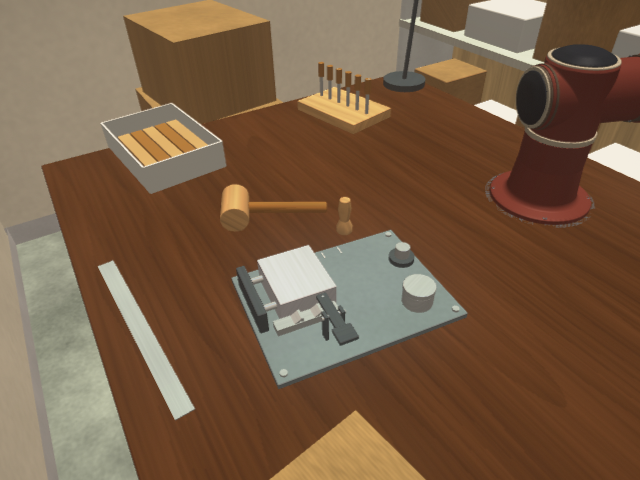

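View pics/a_side.png

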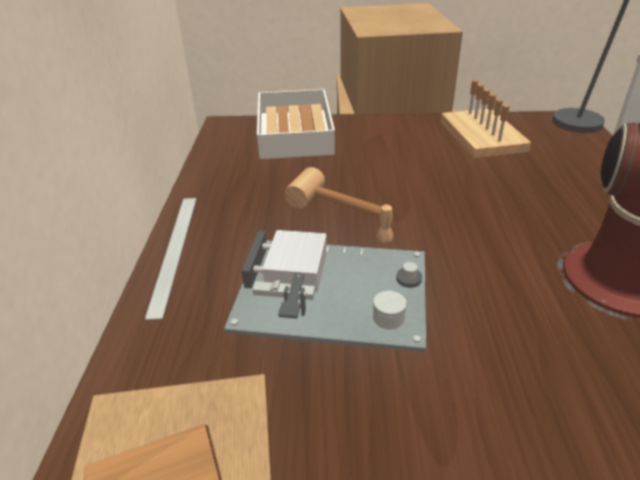

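View pics/a_wrist.png

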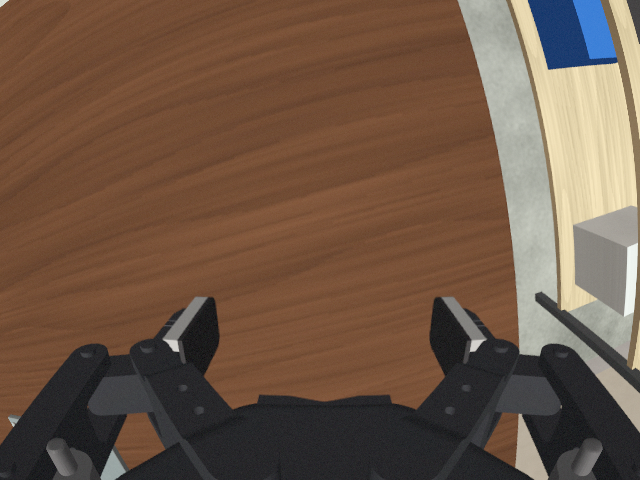

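Run:
```python
import cv2
a=cv2.imread("pics/a_scene.png")[220:390,220:480]; cv2.imwrite("pics/b1.png",cv2.resize(a,None,fx=3,fy=3,interpolation=cv2.INTER_CUBIC))
a=cv2.imread("pics/a_side.png")[225:350,225:435]; cv2.imwrite("pics/b2.png",cv2.resize(a,None,fx=3.8,fy=3.8,interpolation=cv2.INTER_CUBIC))
```

```text
(no output)
```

View pics/b1.png

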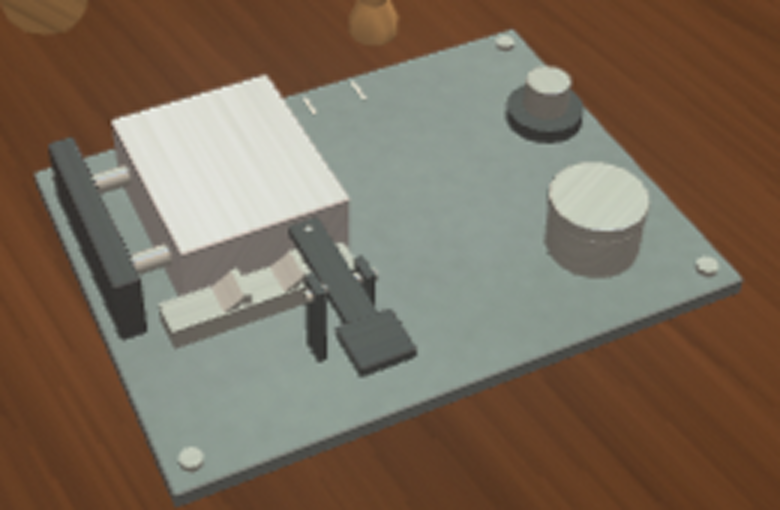

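View pics/b2.png

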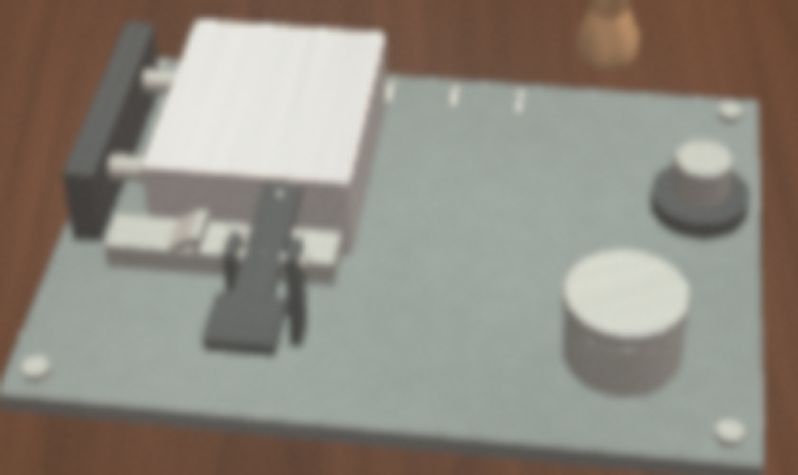

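```bash
cat > h.py <<'E'
import numpy as np
from plant import status, imaging, manip
def proj(n,X):
    c=imaging.camera_info(n); p=np.asarray(c["R"])@np.asarray(X,float).T+np.asarray(c["t"]).reshape(3,1); q=np.asarray(c["K"])@p
    return (q[:2]/q[2]).T
def P2W(p,X):
    c,s=np.cos(p[2]),np.sin(p[2]); X=np.atleast_2d(X)/1000.
    return np.c_[p[0]+c*X[:,0]-s*X[:,1],p[1]+s*X[:,0]+c*X[:,1],X[:,2]]
E
python3 - <<'E'
from h import *
from scipy.optimize import least_squares
M={'scene':(3,220,220,{(-125,-90,12):(513,29),(-125,165,12):(742,281),(215,165,12):(175,493),(215,-90,12):(36,175),(-95,0,44):(549,80),(0,-74,12):(358,90),(35,-74,12):(309,105),(100,154,62):(376,340)}),
'side':(3.8,225,225,{(-125,-90,12):(759,100),(-125,165,12):(764,467),(215,165,12):(3,400),(-95,0,44):(704,158),(0,-74,12):(519,100),(35,-74,12):(454,96),(70,-74,12):(390,92),(100,154,62):(243,320)})}
def res(p,ns=('scene','side')):
    r=[]
    for n in ns:
        f,u,v,d=M[n]
        r.append(proj(n,P2W(p,np.array(list(d))))-(np.array(list(d.values()))/f+[u,v]))
    return np.concatenate(r)
for ns in (('scene','side'),('scene',),('side',)):
    best=min((least_squares(lambda p:res(p,ns).ravel(),[0.2,0.6,y],loss='soft_l1') for y in (0,1.5,3,-1.5)),key=lambda s:s.cost)
    print(best.x,best.cost)
    if len(ns)==2: print(res(best.x).round(1).tolist()); p=best.x
np.save('p.npy',p)
print(P2W(p,[[100,154,62],[0,0,38],[-95,0,44],[70,0,62]]))
# tin, burnisher, approx by ray: 
def ray(n,uv,z):
    c=imaging.camera_info(n);R=np.array(c["R"]);t=np.array(c["t"]).ravel();d=R.T@np.linalg.inv(c["K"])@[*uv,1];o=-R.T@t;return o+d*(z-o[2])/d[2]
c,s=np.cos(p[2]),np.sin(p[2])
for nm,n,uv,z in (("tin",'scene',(220+598/3,220+196/3),.052),("tin",'side',(225+627/3.8,225+292/3.8),.052),("burn",'scene',(345,201),.082),("burn",'side',(386,209),.082)):
    X=ray(n,uv,z); d=X[:2]-p[:2]; print(nm,X.round(3),"plate",(1000*np.array([c*d[0]+s*d[1],-s*d[0]+c*d[1]])).round())
st=status.state(); from scipy.spatial.transform import Rotation as Ro
q=st['tool_rot'];print(Ro.from_quat([q[1],q[2],q[3],q[0]]).as_matrix().round(4),st['tool_pos'])
E
```

```text
[ 0.49972981  0.00199035 -0.13481581] 8.88425730681599
[[0.6, -0.4], [2.0, -0.5], [0.2, 1.4], [-0.6, -1.1], [0.6, -0.2], [0.8, 0.4], [0.8, 0.4], [0.9, -0.7], [-0.5, -0.3], [-0.1, -0.2], [-3.0, -2.0], [-0.4, -0.5], [-0.2, 0.0], [-0.4, -0.2], [-0.7, -0.4], [-0.2, -0.8]]
[ 0.5007114   0.00136561 -0.13498508] 3.2249967382718037
[ 0.49889654  0.00322283 -0.13106962] 2.846989277159871
[[ 0.61952122  0.1411522   0.062     ]
 [ 0.49972981  0.00199035  0.038     ]
 [ 0.40559183  0.0147591   0.044     ]
 [ 0.56909464 -0.00741819  0.062     ]]
tin [0.455 0.115 0.052] plate [-60. 106.]
tin [0.452 0.117 0.052] plate [-63. 108.]
burn [ 0.445 -0.123  0.082] plate [ -38. -132.]
burn [ 0.44  -0.119  0.082] plate [ -43. -128.]
[[-6.000e-04  2.646e-01  9.644e-01]
 [-1.500e-03  9.644e-01 -2.646e-01]
 [-1.000e+00 -1.600e-03 -2.000e-04]] [0.16519049 0.60227836 0.23831998]
```

```bash
cat >> h.py <<'E'
from scipy.spatial.transform import Rotation as Ro
def go(pl,ztip):
    p=np.load('p.npy'); st=status.state(); q=st['tool_rot']; R=Ro.from_quat([q[1],q[2],q[3],q[0]]).as_matrix()
    T=P2W(p,[*pl,0])[0]; T[2]=ztip/1000+manip.tcp_to_tips
    d=R.T@(T-st['tool_pos'])*100
    yaw=np.arctan2(R[1,2],R[0,2]); print("t",round(st['time'],2),"target",T.round(4),"shift cm",d.round(2),"twist",round(-(p[2]-yaw),4),"F",st['contact_force'].round(1))
E
python3 - <<'E'
from h import *
go((100,156),100)
go((100,156),60)
E
```

```text
t 0.15 target [0.6198 0.1431 0.108 ] shift cm [ 13.07 -32.23  55.99] twist -0.133 F [ 0.6 -0.1 -0.1]
t 0.15 target [0.6198 0.1431 0.068 ] shift cm [ 17.07 -32.22  55.99] twist -0.133 F [ 0.6 -0.1 -0.1]
```

Emit:
carry_out --moves '[0,0,-2,3.5,-0.02,0,0,-4,7,-0.04,0,0,-6,10.5,-0.06,0,0,-8,14,-0.08,0,0,-10,17.5,-0.1,0,0,-12,21,-0.12,0,0,-14,24.5,-0.133,0,0,-16,28,-0.133,0,0,-18,31.5,-0.133,0,0,-20,35,-0.133,0,0,-22,38.4,-0.133,0,0,-24,41.8,-0.133]'

```text
time: 1.15
tool_pos: [0.5059, 0.2589, 0.239]
tool_rot: [0.705, 0.048, 0.706, -0.048]
contact_force: [-0.0, 0.6, 0.8]
gripper_width: 0.0
```

```bash
python3 -c "
from h import *
go((100,156),100)"
```

```text
t 1.15 target [0.6198 0.1431 0.108 ] shift cm [13.1  -9.94 12.85] twist -0.0002 F [-0.   0.6  0.8]
```

Emit:
carry_out --moves '[0,0,-2,2.5,0,0,0,-4,5,0,0,0,-6,7.5,0,0,2,-8,10,0,0,5,-9.3,12,0,0,8,-9.9,12.8,0,0,11,-9.9,12.8,0,0,13,-9.9,12.8,0,0,13,-9.9,12.8,0,0,13,-9.9,12.8,0]'

```text
time: 1.98
tool_pos: [0.6173, 0.1451, 0.1076]
tool_rot: [0.704, 0.047, 0.707, -0.048]
contact_force: [0.9, 0.3, 0.8]
gripper_width: 0.0
```

Run:
```python
from h import *
import cv2
go((100,156),62)
for n in ("scene","side"):
    a=imaging.grab_frame(n)[:,:,::-1]
    a=a[190:390,200:480] if n=="scene" else a[180:350,215:445]
    cv2.imwrite(f"pics/c_{n}.png",cv2.resize(a,None,fx=2.8,fy=2.8,interpolation=cv2.INTER_CUBIC))
```

```text
t 1.98 target [0.6198 0.1431 0.07  ] shift cm [ 3.76 -0.16  0.29] twist -0.0001 F [0.9 0.3 0.8]
```

View pics/c_scene.png

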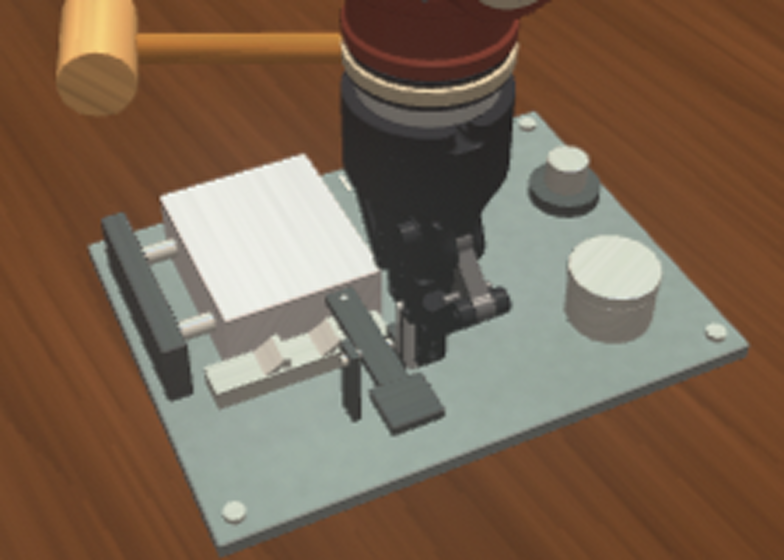

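View pics/c_side.png

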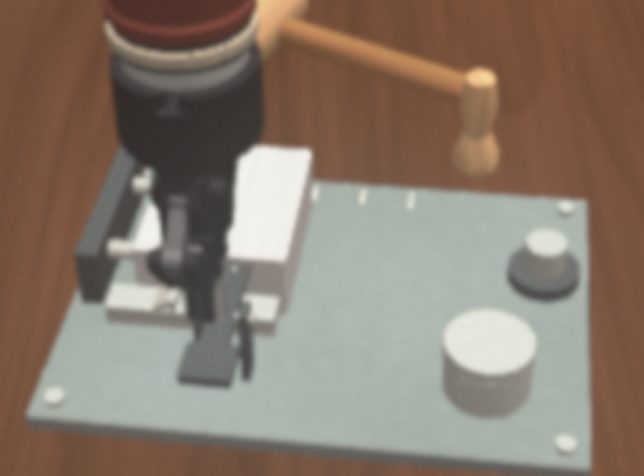

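Run:
```python
from h import *
X=status.state()['tool_pos']-[0,0,.008]
print((proj('scene',[X])-[200,190])*2.8,(proj('side',[X])-[215,180])*2.8)
p=np.load('p.npy')
print((proj('scene',P2W(p,[[100,154,62]]))-[200,190])*2.8,(proj('side',P2W(p,[[100,154,62]]))-[215,180])*2.8)
```

```text
[[415.48391864 352.16980384]] [[201.26738168 312.14274869]]
[[409.4477101  399.43842409]] [[206.38980592 359.5420261 ]]
```

Emit:
carry_out --moves '[0,1,-0.15,0.25,0,0,2,-0.15,0.25,0,0,3,-0.15,0.25,0,0,3.6,-0.15,0.25,0,0,3.9,-0.15,0.25,0,0,4.2,-0.15,0.25,0,0,4.5,-0.15,0.25,0,0,4.5,-0.15,0.25,0]'

```text
time: 2.75
tool_pos: [0.6205, 0.1436, 0.0638]
tool_rot: [0.705, 0.048, 0.706, -0.048]
contact_force: [-0.2, -0.3, 1.5]
gripper_width: -0.002
```

Run:
```python
from h import *
import cv2
go((100,156),50)
for n in ("scene","side"):
    a=imaging.grab_frame(n)[:,:,::-1]
    a=a[190:390,200:480] if n=="scene" else a[180:350,215:445]
    cv2.imwrite(f"pics/d_{n}.png",cv2.resize(a,None,fx=2.8,fy=2.8,interpolation=cv2.INTER_CUBIC))
```

```text
t 2.75 target [0.6198 0.1431 0.058 ] shift cm [ 0.58 -0.06 -0.06] twist 0.0002 F [-0.2 -0.3  1.5]
```

View pics/d_scene.png

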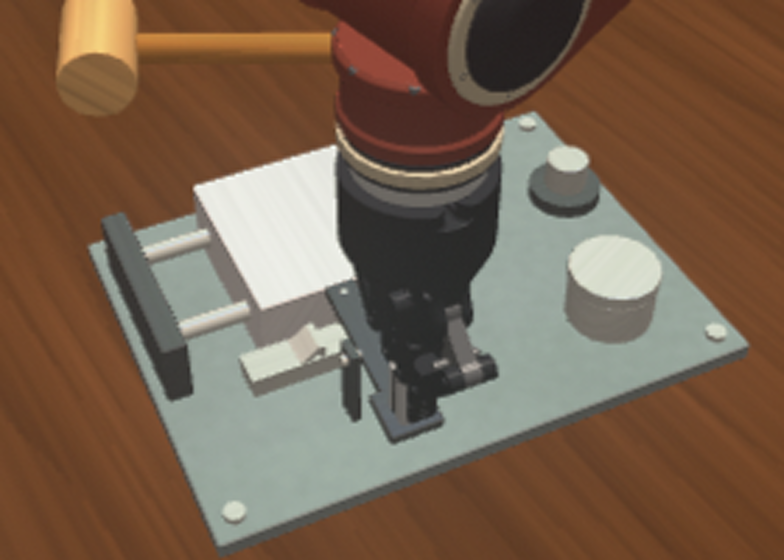

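View pics/d_side.png

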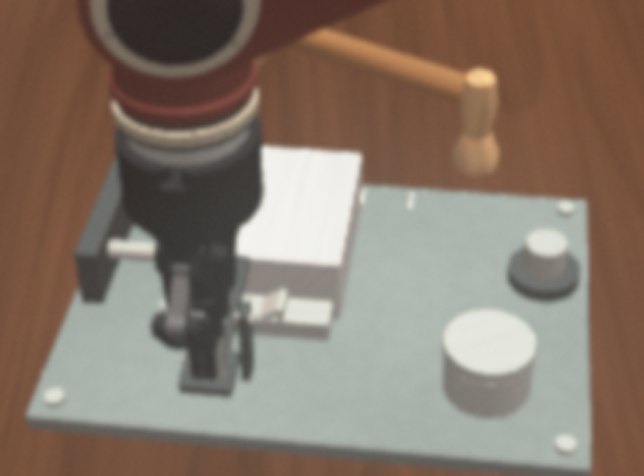

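Emit:
carry_out --moves '[0,0.2,0,0,0,0,0.3,0,0,0,0,0.3,0,0,0,0,0.3,0,0,0,0,0.3,0,0,0,0,0.3,0,0,0,0,0.3,0,0,0,0,0.3,0,0,0,0,0.3,0,0,0,0,0.3,0,0,0,0,0.3,0,0,0,0,0.3,0,0,0]'

```text
time: 3.85
tool_pos: [0.621, 0.1435, 0.0614]
tool_rot: [0.706, 0.048, 0.705, -0.048]
contact_force: [0.9, -0.3, 1.9]
gripper_width: -0.001
```

Run:
```python
from h import *
import cv2
go((100,156),120)
go((-35,0),120)
for n in ("scene","side"):
    a=imaging.grab_frame(n)[:,:,::-1]
    a=a[190:390,200:480] if n=="scene" else a[180:350,215:445]
    cv2.imwrite(f"pics/e_{n}.png",cv2.resize(a,None,fx=2.8,fy=2.8,interpolation=cv2.INTER_CUBIC))
```

```text
t 3.85 target [0.6198 0.1431 0.128 ] shift cm [-6.66 -0.05 -0.11] twist 0.0 F [ 0.9 -0.3  1.9]
t 3.85 target [0.465  0.0067 0.128 ] shift cm [ -6.66 -15.65 -13.61] twist 0.0 F [ 0.9 -0.3  1.9]
```

View pics/e_scene.png

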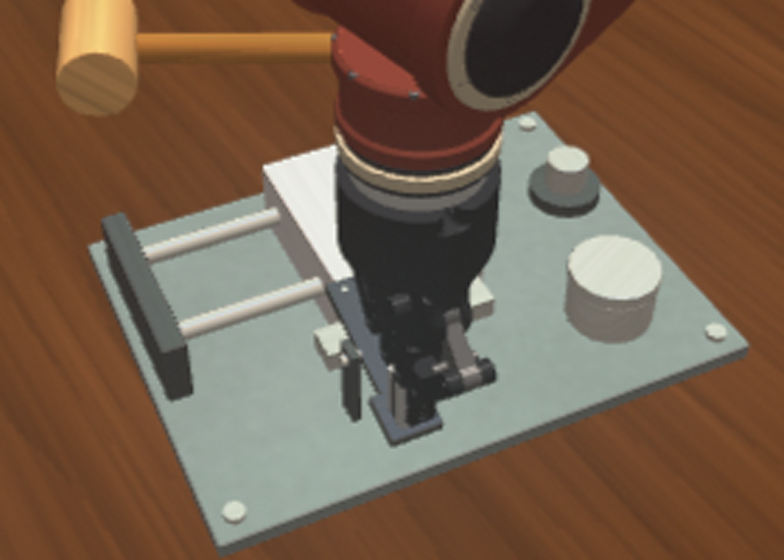

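View pics/e_side.png

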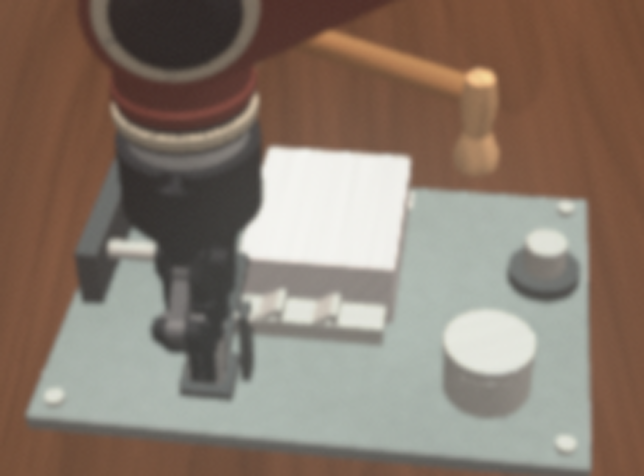

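Run:
```python
from h import *
p=np.load('p.npy')
for x in (0,5,35):
  print(x,((proj('side',P2W(p,[[x,-60,62],[x,60,62]]))-[215,180])*2.8).round())
  print(((proj('scene',P2W(p,[[x+100,-60,62],[x+100,60,62]]))-[200,190])*2.8).round().tolist())
```

```text
0 [[410. 155.]
 [393. 268.]]
[[263.0, 165.0], [338.0, 285.0]]
5 [[403. 155.]
 [385. 267.]]
[[255.0, 167.0], [330.0, 288.0]]
35 [[359. 152.]
 [338. 264.]]
[[211.0, 180.0], [282.0, 303.0]]
```

Emit:
carry_out --moves '[0,-2,0,0,0,0,-5,0,0,0,0,-7,0,0,0,0,-7,-2.5,-2.5,0,0,-7,-5,-5,0,0,-7,-7.5,-7.5,0,0,-7,-10,-10,0,0,-7,-12.5,-12.5,0,0,-7,-15,-13.6,0,0,-7,-15.7,-13.7,0,0,-7,-15.7,-13.7,0,0,-7,-15.7,-13.7,0]'

```text
time: 4.95
tool_pos: [0.464, 0.0065, 0.1312]
tool_rot: [0.705, 0.048, 0.705, -0.048]
contact_force: [-0.5, -0.2, 0.6]
gripper_width: 0.004
```

Run:
```python
from h import *
import cv2
go((-35,0),33)
for n in ("scene","side"):
    a=imaging.grab_frame(n)[:,:,::-1]
    a=a[190:390,200:480] if n=="scene" else a[180:350,215:445]
    cv2.imwrite(f"pics/f_{n}.png",cv2.resize(a,None,fx=2.8,fy=2.8,interpolation=cv2.INTER_CUBIC))
```

```text
t 4.95 target [0.465  0.0067 0.041 ] shift cm [9.02 0.02 0.1 ] twist -0.0009 F [-0.5 -0.2  0.6]
```

View pics/f_scene.png

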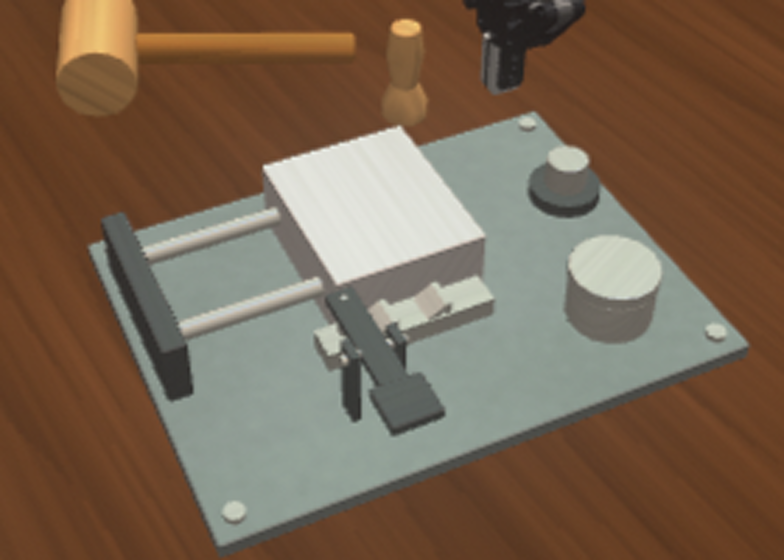

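View pics/f_side.png

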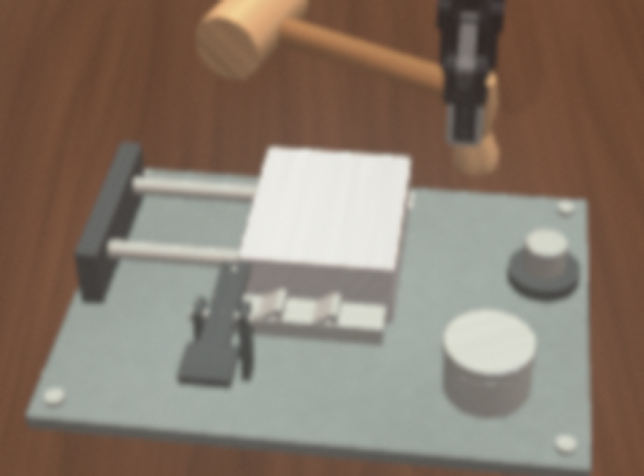

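Emit:
carry_out --moves '[0,2.5,0,0,0,0,5,0,0,0,0,7,0,0,0,0,8.5,0,0,0,0,9,0,0,0,0,9,0,0,0,0,9,0,0,0]'

```text
time: 5.63
tool_pos: [0.4646, 0.0068, 0.0417]
tool_rot: [0.706, 0.047, 0.705, -0.047]
contact_force: [0.3, -0.3, 0.1]
gripper_width: -0.003
```

Run:
```python
from h import *
import cv2
go((39,0),33)
for n in ("scene","side"):
    a=imaging.grab_frame(n)[:,:,::-1]
    a=a[190:390,200:480] if n=="scene" else a[180:350,215:445]
    cv2.imwrite(f"pics/g_{n}.png",cv2.resize(a,None,fx=2.8,fy=2.8,interpolation=cv2.INTER_CUBIC))
```

```text
t 5.63 target [ 0.5384 -0.0033  0.041 ] shift cm [ 0.07 -0.01  7.45] twist 0.0009 F [ 0.3 -0.3  0.1]
```

View pics/g_scene.png

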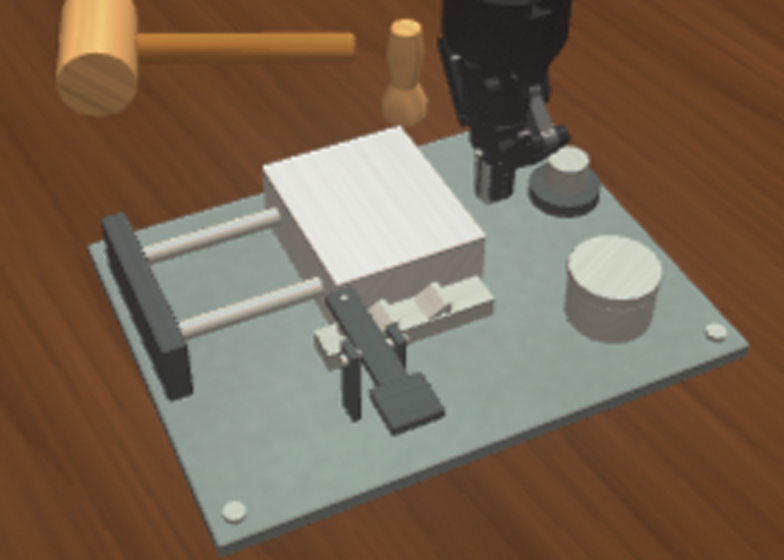

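View pics/g_side.png

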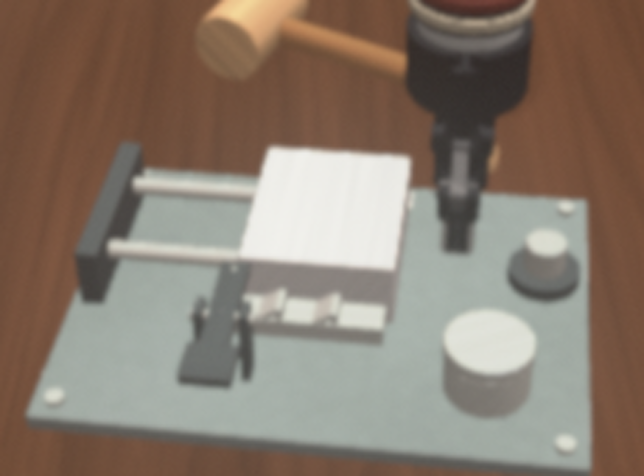

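Emit:
carry_out --moves '[0,0,0,1,0,0,0,0,2,0,0,0,0,2.7,0,0,0,0,3.3,0,0,0,0,3.9,0,0,0,0,4.5,0,0,0,0,5.1,0,0,0,0,5.7,0,0,0,0,6.3,0,0,0,0,6.9,0,0,0,0,7.2,0,0,0,0,7.2,0]'

```text
time: 6.73
tool_pos: [0.5339, -0.003, 0.0408]
tool_rot: [0.704, 0.048, 0.707, -0.047]
contact_force: [-6.2, 1.7, 2.5]
gripper_width: 0.003
```

Run:
```python
from h import *
import cv2
go((39,0),33)
for n in ("scene","side"):
    a=imaging.grab_frame(n)[:,:,::-1]
    a=a[190:390,200:480] if n=="scene" else a[180:350,215:445]
    cv2.imwrite(f"pics/h_{n}.png",cv2.resize(a,None,fx=2.8,fy=2.8,interpolation=cv2.INTER_CUBIC))
p=np.load('p.npy')
for x in (35,45,50,55,60):
  print(x,((proj('side',P2W(p,[[x,-60,62],[x,60,62]]))-[215,180])*2.8).round().tolist())
  print(((proj('scene',P2W(p,[[x+100,-60,62],[x+100,60,62]]))-[200,190])*2.8).round().tolist())
```

```text
t 6.73 target [ 0.5384 -0.0033  0.041 ] shift cm [-0.02  0.03  0.44] twist 0.0001 F [-6.2  1.7  2.5]
35 [[359.0, 152.0], [338.0, 264.0]]
[[211.0, 180.0], [282.0, 303.0]]
45 [[345.0, 151.0], [322.0, 262.0]]
[[197.0, 184.0], [266.0, 309.0]]
50 [[338.0, 150.0], [314.0, 262.0]]
[[189.0, 187.0], [258.0, 311.0]]
55 [[331.0, 150.0], [306.0, 261.0]]
[[182.0, 189.0], [249.0, 314.0]]
60 [[324.0, 149.0], [298.0, 261.0]]
[[174.0, 191.0], [241.0, 317.0]]
```

View pics/h_scene.png

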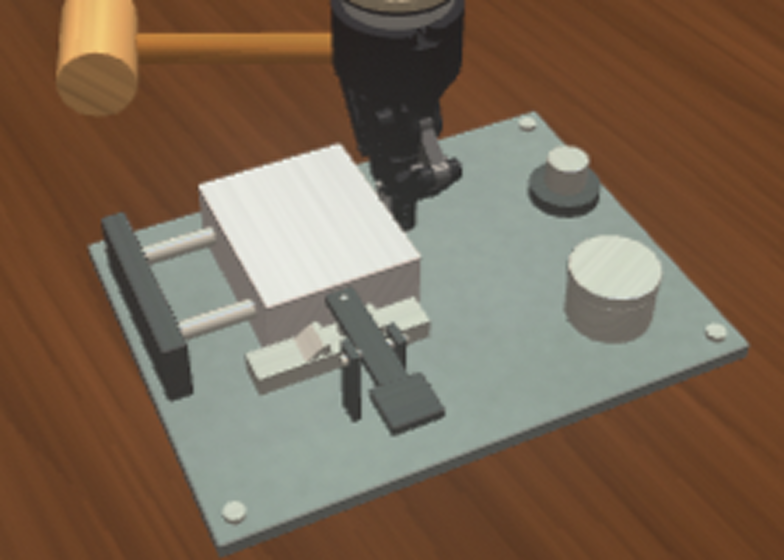

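View pics/h_side.png

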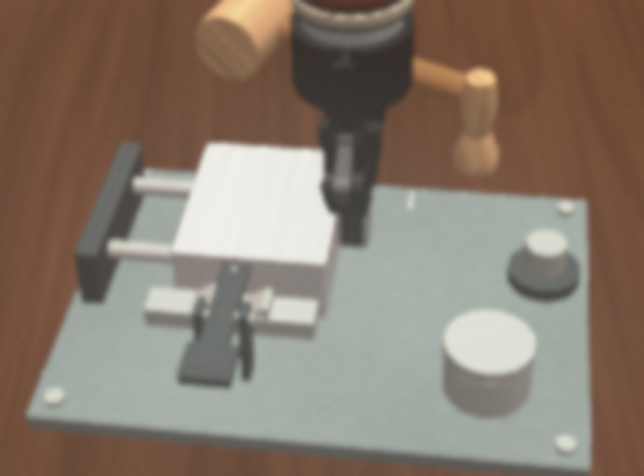

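Emit:
carry_out --moves '[0,0,0,0.3,0,0,0,0,0.5,0,0,0,0,0.5,0,0,0,0,0,0,0,0,0,-0.5,0,0,0,0,-1,0,0,0,0,-1.5,0,0,0,0,-2.5,0,0,0,0,-4,0,0,0,0,-4.5,0,0,0,0,-4.5,0,0,0,0,-4.5,0]'

```text
time: 7.83
tool_pos: [0.4912, 0.0026, 0.0419]
tool_rot: [0.706, 0.048, 0.705, -0.048]
contact_force: [-0.1, -0.9, 0.5]
gripper_width: 0.001
```

Emit:
carry_out --moves '[0,-2,0,0,0,0,-5,0,0,0,0,-9,0,0,0,0,-12,0,-2,0,0,-14,0,-4,0,0,-14,0,-6,0,0,-14,0,-6,0,0,-14,0,-6,0]'

```text
time: 8.5
tool_pos: [0.4317, 0.0107, 0.1821]
tool_rot: [0.706, 0.048, 0.705, -0.048]
contact_force: [0.6, -0.2, -0.2]
gripper_width: -0.002
```

Run:
```python
from h import *
import cv2
go((39,0),33)
for n in ("scene","side"):
    a=imaging.grab_frame(n)[:,:,::-1]
    a=a[190:390,200:480] if n=="scene" else a[180:350,215:445]
    cv2.imwrite(f"pics/i_{n}.png",cv2.resize(a,None,fx=2.8,fy=2.8,interpolation=cv2.INTER_CUBIC))
```

```text
t 8.5 target [ 0.5384 -0.0033  0.041 ] shift cm [14.14  0.05 10.72] twist 0.0 F [ 0.6 -0.2 -0.2]
```

View pics/i_scene.png

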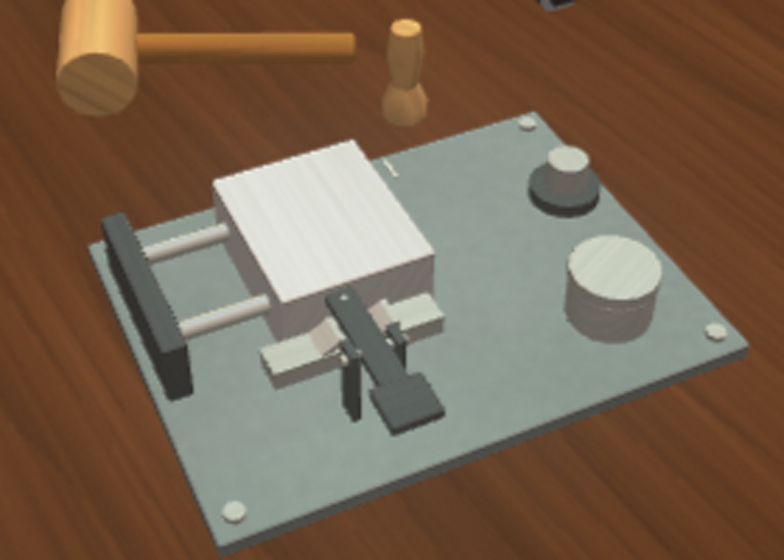

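View pics/i_side.png

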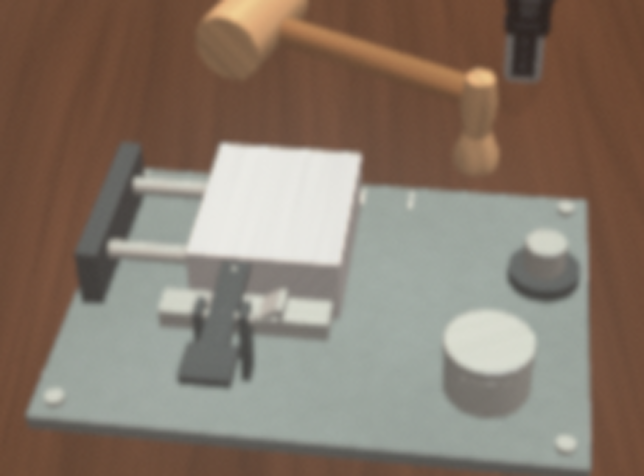

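```bash
python3 -c "
from plant import workorder; print(workorder.job_done())"
```

```text
the job is handed in; nothing more can be done
None
```

The job is done and handed in at about 8.6 s of robot time, with the gauge resting at the middle notch.

- **Release:** I pressed the latch paddle down with the closed fingertips and held it for about a second. Both cameras showed the gauge front at the home line (x about 0 mm), and the paddle came back up to rest after I lifted off.
- **Set to middle:** I pushed the gauge face to about 44 mm, confirmed in the images, then about 5 mm further. I backed off and lifted clear.
- **Last checks:** The side view puts the front edge of the gauge at 35 mm, and the scene view agrees to within 2 mm. That was about a second after release, with the latch lever in its rest position. The tin, burnisher and mallet look unmoved, and the robot is touching nothing. The highest force I read was about 7 N, although force was only reported at the end of each move.

One thing disagreed: the closed fingertips appear to reach a few millimetres further than the stated 8 mm. The paddle therefore released slightly earlier in the press than I had calculated, which did no harm.

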